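# Hold a polished glass block in the beam of the light gauge

## Task

First swing the red latch on top of the lamp house fully closed into its brass catch; then lift the pale glass block (blue dot) from the rack, gripping only its white frosted faces and never touching its clear ones. Hold it upright in the light beam, midway between lamp and sensor, centred on the lens, clear faces square to the beam, touching nothing but the gripper. Finish while holding it there, latch still closed, and leave the amber block, ring, brush and roller where they are.

Things in the scene. Friction and masses are not known exactly. Their poses are not given: they have to be found in the camera images.
- gauge: Light gauge, fixed. Origin: on the bench under the middle of the gap between lamp and sensor; x away from the robot at yaw 0, y along the beam from sensor to lamp, z up. Base 110 (x) by 270 (y) by 12 mm, y -125 to 145. Blue lamp house 100 (x) by 90 (y), y 45 to 135, flat top at 88. Black sensor head 60 (x) by 50 (y), y -95 to -45, top at 85. Gap 90 mm, open above and to both x sides.
- beam (a point): Middle of the light beam: on the straight line from the yellow lens to the red sensor window (both at gauge x = 0), midway in the gap, 62 mm above the bench; axes as the gauge.
- latch (a joint): Angle (rad) of the red swing latch on the lamp house: 0 = closed, at its stop in the catch; grows as it opens, to 1.5. Vertical axis; stays where it is left (friction about 0.7 N at the pin). Starts 0.7 to 1.2 open. At angle a the bar points from the pivot along (-cos a, +sin a) in the gauge's x, y.
- latch_hinge (a point): Pivot of the latch, at gauge x = 40, y = 115 mm, 93 mm above the bench (mid-thickness of the bar); axes as the gauge. The bar is 82 mm long from the pivot, 12 wide, 6 thick, its top 96 mm above the bench.
- latch_pin (a point): Centre of the top of the latch's upright red pin, to push or pinch: 10 mm diameter, 45 mm from the pivot, standing 31 mm above the bar; pin top 127 mm above the bench.
- catch (a point): Middle of the brass catch on the lamp house's lid, which takes the bar's free end: gauge x -42 to -30, y 101 to 123, top 102 mm above the bench, open towards gauge +y.
- rack: Blue slab with two pockets, fixed: 70 (x) by 160 (y) by 20 mm high, origin in the middle of its underside. Pockets at y = +40 and -40 mm, 10 mm deep (floor 10 mm above the bench), about 2 mm loose on every side. One holds the pale block, the other the amber one, either way round.
- block: Pale blue-green glass block, blue dot on top, standing in the rack and turned as it: 30 (x) by 27 (y) by 55 mm high, 70 to 140 g. Origin: centre of its underside. +x and -x faces: white, frosted, 27 by 55 mm, 30 mm apart outside, the only ones to grip. +y and -y faces: clear, polished, 24 mm wide, set 1.5 mm back between the frosted edges. Top 65 mm above the bench at the start.
- block_center (a point): Centre of the pale block, 27.5 mm above its underside; axes as the block.
- reference: Amber glass block, black dot on top, same size as the pale block, in the other pocket of the rack; stays there. Origin: centre of its underside.
- watch_ring: Bystander: brass watch-case ring lying flat, 42 mm outside, 9 mm high; origin: centre of its underside.
- brush: Bystander: brush lying on the bench beyond the work, about along y; origin underneath it.
- roller: Bystander: amber plastic roller standing on end, 56 mm across, 45 mm high; origin: centre of its underside.
Not all that is in view belongs to the job. Leave any purple look-alike of the block alone.

How it is judged:
By the outcome, as a careful person would: the job done as asked, in the order asked, and still so for the second after the job is handed in, while the arm keeps its last pose, push and grip.
It also fails if it takes over 56 s, if anything falls off the work surface, if the arm or the gripper's body presses on something with over 40 N, if the wrist force passes 120 N, or if a joint passes its speed limit or range.

## Robot

A 6-joint arm with a two-finger parallel gripper is mounted at the origin on the work surface. World frame = base frame: x ahead of the robot, y to its left, z up, the work surface at z = 0. Lengths are in m, angles in rad, forces in N, time in s.
With the tool pointing down it reaches from about 0.35 to 0.85 m from the base axis. Payload 8.1 kg.
Tool frame: the origin (TCP) lies on the centre line of the jaws, within the pads' length; the fingertips stand 14 mm ahead of it and the grasp point (between the pads) lies 5 mm behind it (manip.tips_ahead is the distance from the TCP to the fingertips, in m); z points along the fingers, y is the line along which they close (so a half turn about z gives the same grasp; the last joint's range is limited). The gripper opens to 85 mm and grips with 20 to 120 N. Pads are 22 mm wide; open, the fingers measure 114 mm over their backs; the gripper's body (76 mm by 85 mm) begins 54 mm behind the grasp point. The pads swing forward as they close: fully open they stand 13 mm farther back than shut.
Start: joints at [1.227, 0.13, 1.488, -0, 1.523, -0.085], TCP at [0.154, 0.58, 0.245] pointing down, gripper open.
Joint ranges: [-2.96, 2.96], [-0.89, 2.26], [0.02, 2.5], [-1.34, 4.48], [0, 2.73], [-2.66, 2.66]. Speed limits (rad/s): [2.39, 2.39, 2.79, 3.14, 3.14, 3.14].

## Interface

Orientations are given as [roll, pitch, yaw] about the fixed x, y, z axes, in that order (R = Rz(yaw) Ry(pitch) Rx(roll)).
In Python, from station import manip gives the robot as it stands.
- The arm moves only by the tool carry_out, never from a script. Its argument "steps" is a list of rows, each a list of 3 entries, a list of its own where there are three numbers: the shift along the world's x, y, z in mm, then the turn about the world's z in degrees, then the closure, from 0 (fully open) to 1 (shut). In form: [[[dx, dy, dz], roll, jaw], ...]. A call has exactly 5 rows; each row is the pose to reach, as a shift and turn from the pose commanded when the call began; what a row does not reach only later rows make up. A row lasts 1/12 s, in which the tool goes at most 41.7 mm and 7.16 degrees, less where a joint would pass 70% of its speed; a pose out of reach is approached as far as the arm can. A call with a gripper value outside its range is refused whole. The fingers move at their own pace and stop on an object; the grip force is fixed at half the most. Time passes only in rows, so rows that repeat a pose let the fingers close, or fill a call up. It gives the time, the measured TCP pose, the force, the opening and the grip force at its end, in the units of the state.
- manip.get_state(): the state, without advancing time (a new reading comes with each control period).
- manip.get_image(name): name is "side" or "top"; returns the picture (480x640x3 uint8, red, green, blue); there is no depth.
- manip.camera_model(name): a dict with "mtx" (3x3 intrinsics, pixels), "k1" (the pictures are not rectified: a ray, as slopes to the right and down, at radius r is drawn at 1 + k1 r^2 times it, then the intrinsics apply), "origin" and "attitude" of the camera in the world. Camera axes: x right, y down, z forward; pixel columns grow to the right and rows downward; lengths in m; the calibration is good to about 2 mm. A picture is of the moment at which its call begins. camera_model takes no time and is no camera call.
- manip.close_job(): hands the job in; it is judged then, once.
Trained networks look in the newest picture that a camera, given by its name, has taken for a name from the list of things; names that differ only in an ending like _2 or _b are one class to them, and where a whole thing is asked for, a point or a joint stands for the part that bears it (a point fixed in the world has none). Each returns a list of dicts, best first, with "confidence" (0 to 1); they miss things now and then, are a little off and sometimes report something else, mostly with a low value. They report only what shows in the picture. A call takes as long as a camera call. They do not tell look-alikes from the thing itself.
- manip.look_for(thing, camera): "box" ([left, top, right, bottom] in pixels, round what is visible of it).
- manip.trace(thing, camera): "region" (480x640 bool, what is visible of it) and "box" ([left, top, right, bottom] in pixels, round what is visible of it).
- manip.spot_point(thing, camera): "position" ([row, column] in pixels: a listed point, or the origin of a listed thing).
The state is a dict: "clock": time; "qpos": joint angles; "dq": joint speeds; "effort": joint torques, N m; "tcp_pos": TCP position; "ee_rot": TCP orientation; "contact_force": force on the tool from outside, world axes, zero at the start; "torque": the same for the moment, N m; "width": opening from 0.0 (shut) to 1.0 (fully open); "finger_force": force on a finger pad.
Only numpy, scipy, OpenCV 4.12 (cv2) and the standard library are available. Lean on these libraries where they do the work, as an engineer would, in place of code of your own. Each camera call takes 0.05 s, during which the arm holds its last target. There are 200 camera calls.

## Working session

There is one attempt and no reset: what is moved stays moved. The work goes in short steps, Python scripts to look and compute and a tool call to move; the robot and the scene stay as the last step left them, time stands still between calls to the robot, and variables do not carry over. Pictures are saved under pics/ and viewed, at most 10 in all, crops included, and the job is handed in when it is done.

Besides the shell and the picture viewer there is one more tool, called after "Request:" as a command line: name --argument value ..., lists and objects as JSON in quotes. carry_out: Moves the arm, as the interface text tells. Its arguments: {"type":"object","properties":{"steps":{"type":"array"}},"required":["steps"]}

```bash
mkdir -p pics; ls
cat > h.py <<'E'
import numpy as np, cv2
from station import manip
def ray(cam,row,col):
    m=manip.camera_model(cam);K=np.array(m["mtx"])
    d=np.array([(col-K[0,2])/K[0,0],(row-K[1,2])/K[1,1]])
    u=d.copy()
    for _ in range(20): u=d/(1+m["k1"]*(u@u))
    A=np.array(m["attitude"]); 
    if A.shape!=(3,3):
        from scipy.spatial.transform import Rotation as R
        A=R.from_euler('xyz',A).as_matrix() if A.size==3 else R.from_quat(A).as_matrix()
    return np.array(m["origin"]),A@np.array([u[0],u[1],1])
def at(cam,row,col,z):
    o,d=ray(cam,row,col);return o+d*(z-o[2])/d[2]
def proj(cam,p):
    m=manip.camera_model(cam);K=np.array(m["mtx"]);A=np.array(m["attitude"])
    if A.shape!=(3,3):
        from scipy.spatial.transform import Rotation as R
        A=R.from_euler('xyz',A).as_matrix() if A.size==3 else R.from_quat(A).as_matrix()
    q=A.T@(np.array(p)-m["origin"]);u=q[:2]/q[2];u=u*(1+m["k1"]*(u@u))
    return np.array([K[1,1]*u[1]+K[1,2],K[0,0]*u[0]+K[0,2]])
E
python3 - <<'E'
from h import *
for c in("top","side"):
    cv2.imwrite(f"pics/{c}0.png",manip.get_image(c)[:,:,::-1]);print(c,manip.camera_model(c))
print(manip.get_state(),manip.tips_ahead)
for c in("top","side"):
  for n in["beam","latch_hinge","latch_pin","catch","block","block_center","reference","rack","gauge"]:
    r=manip.spot_point(n,c);print(c,n,[(np.round(x["position"],1),round(x["confidence"],2)) for x in r[:3]])
E
```

```text
pics
top {'mtx': array([[484.76720028,   0.        , 314.60567298],
       [  0.        , 484.76720028, 248.36193049],
       [  0.        ,   0.        ,   1.        ]]), 'k1': -0.05200138719542515, 'origin': array([0.46084537, 0.01960795, 1.29889509]), 'attitude': array([-3.02647587,  0.00612734, -1.58659417])}
side {'mtx': array([[476.77441277,   0.        , 323.68103926],
       [  0.        , 476.77441277, 240.42085917],
       [  0.        ,   0.        ,   1.        ]]), 'k1': -0.11751623209581179, 'origin': array([ 0.15923485, -0.63006944,  0.87203186]), 'attitude': array([-2.34570753, -0.02039137, -0.56698545])}
{'clock': 0.1, 'qpos': array([ 1.22655638e+00,  1.31105424e-01,  1.48917895e+00,  1.67689783e-05,
        1.52298403e+00, -8.53447953e-02]), 'dq': array([-0.00113913, -0.00023411, -0.00197562, -0.00089483, -0.00066166,
        0.00066554]), 'effort': array([ 1.85951627e-03, -5.70939982e+01, -5.01951742e+01, -2.97166230e-05,
        7.79851049e-03,  3.39513872e-05]), 'tcp_pos': array([0.15338931, 0.57957634, 0.24433278]), 'ee_rot': array([-3.13992443e+00, -1.59530443e
[... 644 characters left out ...]
rack [(array([293.3, 423.1]), 0.82)]
top gauge [(array([284.8, 259.1]), 0.66)]
side beam [(array([223.4, 267.4]), 0.8)]
side latch_hinge [(array([186.2, 267.1]), 0.62)]
side latch_pin [(array([168.5, 252.3]), 0.57)]
side catch [(array([193. , 239.6]), 0.56), (array([286.5, 422.8]), 0.24)]
side block [(array([389.7, 376.4]), 0.98), (array([359.4, 420. ]), 0.92), (array([442.9, 398.3]), 0.79)]
side block_center [(array([437.3, 401.6]), 0.74), (array([381.5, 441.3]), 0.71), (array([351.2, 420.9]), 0.62)]
side reference [(array([369.2, 341.7]), 0.91), (array([195.8, 192.1]), 0.66)]
side rack [(array([380.6, 361.8]), 0.87)]
side gauge [(array([244. , 268.6]), 0.88), (array([187.4, 266.6]), 0.74)]
```

View pics/top0.png

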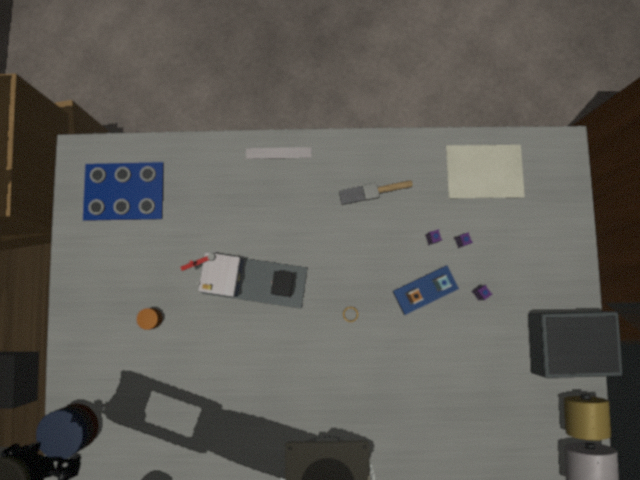

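View pics/side0.png

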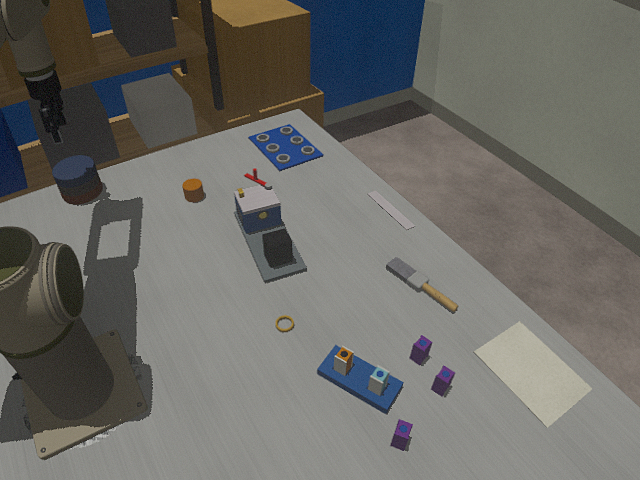

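Top view: the gauge is at about (row 280, col 255), with the lamp on the left and its latch open at (262,197). The rack is at (290,425), with amber on the left (296,416) and pale on the right (283,445). Next I'll zoom in on these.

Run:
```python
import cv2,numpy as np
t=cv2.imread("pics/top0.png");s=cv2.imread("pics/side0.png")
# (row0,col0), 130x100 -> hmm scale
def c(im,r,cc,w,h):return cv2.resize(im[r:r+h,cc:cc+w],(400,300),interpolation=cv2.INTER_CUBIC)
a=c(t,230,175,140,105);b=c(t,255,380,100,75);d=c(s,165,215,160,120);e=c(s,335,310,100,75)
m=np.vstack([np.hstack([a,b]),np.hstack([d,e])]);m=cv2.convertScaleAbs(m,alpha=1.5)
cv2.imwrite("pics/m0.png",m)
```

```text
(no output)
```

View pics/m0.png

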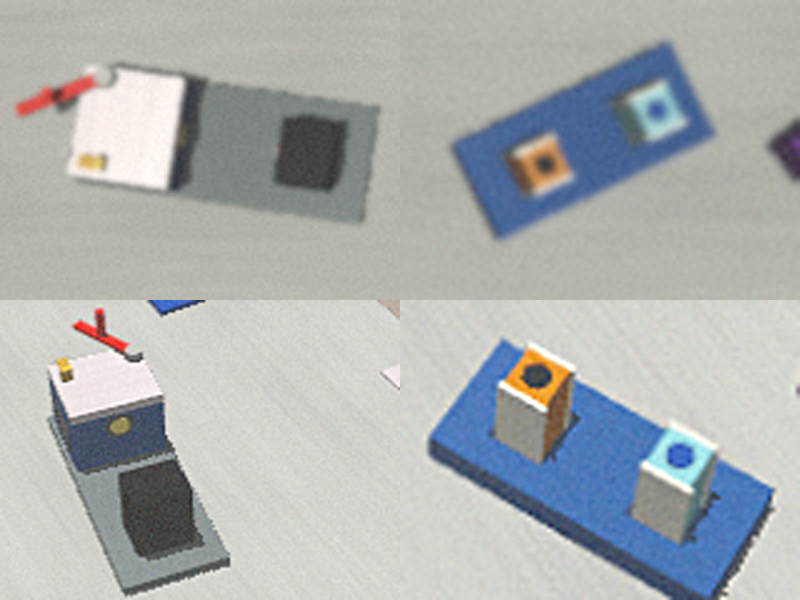

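```bash
cat > fit.py <<'E'
from h import *
from scipy.optimize import least_squares
def px(r,c,s,X,Y): return np.array([r+(Y+.5)/s-.5,c+(X+.5)/s-.5])
A=lambda X,Y:("top",px(230,175,400/140,X,Y)); B=lambda X,Y:("top",px(255,380,4,X-400,Y))
D=lambda X,Y:("side",px(165,215,2.5,X,Y-300)); E=lambda X,Y:("side",px(335,310,4,X-400,Y-300))
# gauge local pts
G=[((55,-125,12),A(379,106)),((-55,-125,12),A(362,222)),((50,45,88),A(187,77)),((-50,45,88),A(172,190)),((-50,135,88),A(67,176)),((50,135,88),A(115,66)),
((-50,135,88),D(48,367)),((50,45,88),D(163,398)),((-50,45,88),D(72,419)),((55,-125,12),D(229,559)),((-55,-125,12),D(126,586))]
R=[((35,80,20),B(670,42)),((35,-80,20),B(715,133)),((-35,-80,20),B(500,240)),((-35,80,20),B(452,146))]
# rack: left end is world +y
R=[((-35,80,20),B(452,146)),((35,80,20),B(670,42)) ] if 0 else [((35,80,20),B(452,146)),((35,-80,20),B(670,42)),((-35,-80,20),B(715,133)),((-35,80,20),B(500,240)),
((35,80,20),E(505,338)),((-35,80,20),E(429,440)),((35,-80,20),E(773,490))]
def w(p,l):
    c,s=np.cos(p[2]),np.sin(p[2]);l=np.array(l)/1000
    return np.array([p[0]+c*l[0]-s*l[1],p[1]+s*l[0]+c*l[1],l[2]])
def fit(L,p0,sel=("top","side")):
    L=[x for x in L if x[1][0] in sel]
    f=lambda p:np.concatenate([proj(o[0],w(p,l))-o[1] for l,o in L])
    r=least_squares(f,p0);return r.x,r.fun.reshape(-1,2)
if __name__=="__main__":
  np.set_printoptions(precision=4,suppress=True)
  for n,L,p0 in(("gauge",G,[.4,.2,-.1]),("rack",R,[.35,-.27,.4])):
    for sel in(("top","side"),("top",),("side",)):
        x,f=fit(L,p0,sel);print(n,sel,x,abs(f).max(), f.round(1).tolist() if len(sel)>1 else "")
E
python3 fit.py
```

```text
gauge ('top', 'side') [ 0.526   0.1725 -0.1698] 8.211989092302304 [[0.6, 2.0], [1.1, 1.5], [0.1, 1.6], [-0.0, 0.1], [-0.7, 1.5], [-1.5, -8.2], [0.1, -0.1], [-0.8, 1.1], [0.2, -0.4], [0.2, 0.9], [2.1, -1.1]]
gauge ('top',) [ 0.5257  0.1718 -0.173 ] 7.8534562815782465 
gauge ('side',) [ 0.5266  0.1741 -0.1651] 1.5487993004890654 
rack ('top', 'side') [ 0.4952 -0.2677  0.4258] 1.0726184626712438 [[-0.7, 0.8], [-0.7, 0.2], [0.5, 0.9], [0.0, 0.6], [0.1, -1.0], [-1.1, -0.5], [-0.4, -0.1]]
rack ('top',) [ 0.4946 -0.2661  0.4293] 0.5743579686216549 
rack ('side',) [ 0.4954 -0.2692  0.4249] 0.6321485718097506
```

```bash
cat >> fit.py <<'E'
G=[g for i,g in enumerate(G) if i not in(5,)]
if __name__=="__main__":
  for loss in("soft_l1",):
    f=lambda p:np.concatenate([proj(o[0],w(p,l))-o[1] for l,o in G])
    r=least_squares(f,[.52,.17,-.17],loss=loss,f_scale=.5);g=r.x;print(g,r.fun.reshape(-1,2).round(1).tolist())
  for sel in(("top",),("side",)): print(fit(G,g,sel)[0])
  # latch: bar tip at z93..96, pin top
  obs=[(82,96,A(18,108)),(82,96,D(74,324)),(45,127,D(100,311)),(0,96,A(102,75)),(0,97,D(135,355))]
  def lp(a,d,z): return (40-d*np.cos(a),115+d*np.sin(a),z)
  f2=lambda a:np.concatenate([proj(o[0],w(g,lp(a[0],d,z)))-o[1] for d,z,o in obs])
  r=least_squares(f2,[1.],loss="soft_l1");a=r.x[0];print("a",a,f2(r.x).reshape(-1,2).round(1).tolist())
  for aa in(a,0,-.02): print("pin",aa,w(g,lp(aa,45,127)))
  print("beam",w(g,(0,0,62)),"blk",w(fit(R,[.49,-.26,.42])[0],(0,-40,37.5)))
E
python3 fit.py | tail -9
```

```text
rack ('side',) [ 0.4954 -0.2692  0.4249] 0.6321485718097506 
[ 0.5266  0.1756 -0.1574] [[-0.2, 0.7], [0.3, 0.7], [0.0, 0.1], [-0.0, -1.0], [-0.3, 0.4], [-0.3, -0.9], [-1.7, 0.4], [-0.3, -0.8], [-1.1, 0.9], [1.1, -0.8]]
[ 0.5266  0.1761 -0.1547]
[ 0.5266  0.1741 -0.1651]
a 1.0573312887083435 [[0.7, -0.0], [-0.7, 1.0], [0.2, -0.4], [0.4, 1.2], [-1.9, -1.0]]
pin 1.0573312887083435 [0.5685 0.3251 0.127 ]
pin 0 [0.5397 0.29   0.127 ]
pin -0.02 [0.5396 0.2891 0.127 ]
beam [0.5266 0.1756 0.062 ] blk [ 0.5117 -0.3042  0.0375]
```

Request:
carry_out --steps '[[[40,-20,0],-7,1],[[76,-40,0],-14,1],[[112,-60,0],-21,1],[[148,-80,0],-28,1],[[184,-98,0],-35,1]]'

```text
clock: 1.42
tcp_pos: [0.3386, 0.4809, 0.2455]
ee_rot: [3.141, -0.0, 2.266]
contact_force: [0.7, 0.3, 0.8]
width: 0.297
finger_force: 0.0
```

Request:
carry_out --steps '[[[36,-18,0],-7,1],[[72,-36,0],-14,1],[[108,-54,0],-21,1],[[144,-72,0],-28,1],[[180,-90,0],-35,1]]'

```text
clock: 1.83
tcp_pos: [0.519, 0.3909, 0.2454]
ee_rot: [3.141, -0.0, 1.655]
contact_force: [0.4, 0.3, 0.6]
width: 0.001
finger_force: 0.0
```

Request:
carry_out --steps '[[[20,-14,0],-7,1],[[40,-28,-20],-14,1],[[55,-36,-40],-14,1],[[55,-36,-60],-14,1],[[55,-36,-60],-14,1]]'

```text
clock: 2.25
tcp_pos: [0.571, 0.3538, 0.1795]
ee_rot: [-3.135, 0.005, 1.415]
contact_force: [-0.8, -0.3, -2.2]
width: 0.004
finger_force: 0.0
```

Run:
```python
from h import *
np.set_printoptions(precision=4,suppress=True)
s=manip.get_state();print(s["clock"],s["tcp_pos"],s["ee_rot"],s["contact_force"],s["width"])
t=manip.get_image("top");d=manip.get_image("side")
c=lambda im,r,cc,w,h:cv2.resize(im[r:r+h,cc:cc+w],(400,400),interpolation=cv2.INTER_CUBIC)
cv2.imwrite("pics/p1.png",cv2.convertScaleAbs(np.hstack([c(t,220,140,120,120),c(d,110,190,120,120)])[:,:,::-1],alpha=1.4))
```

```text
2.25 [0.571  0.3538 0.1795] [-3.1351  0.0048  1.4147] [-0.8254 -0.2552 -2.2156] 0.004128041230466511
```

View pics/p1.png

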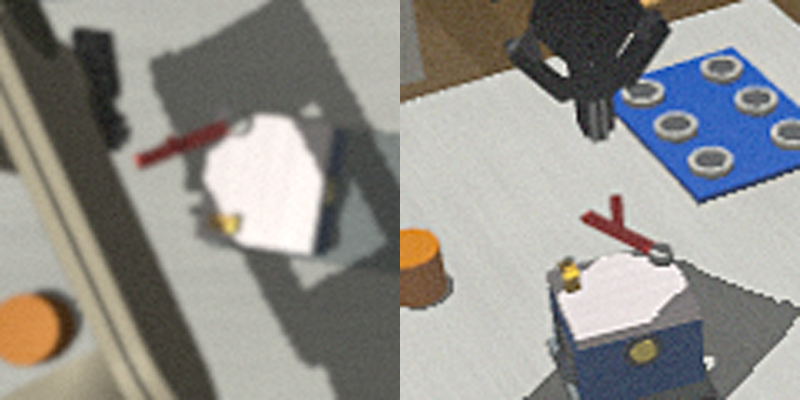

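Left crop: the latch bar is open from the hinge at (240,125) to its tip at (140,160). Right crop: the closed fingers at (598,137) are behind and above the pin at (616,200). I'll descend beside the pin, then sweep along the arc.

Request:
carry_out --steps '[[[0,0,-20],0,1],[[0,0,-40],0,1],[[0,0,-55],0,1],[[0,0,-63],0,1],[[0,0,-63],0,1]]'

```text
clock: 2.77
tcp_pos: [0.571, 0.3561, 0.1206]
ee_rot: [-3.139, 0.002, 1.418]
contact_force: [-0.1, 0.2, -0.9]
width: -0.004
finger_force: 0.0
```

Request:
carry_out --steps '[[[-1,-7,0],0,1],[[-2,-14,0],0,1],[[-9,-19,0],0,1],[[-16,-23,0],0,1],[[-21,-29,0],0,1]]'

```text
clock: 3.18
tcp_pos: [0.5511, 0.3278, 0.124]
ee_rot: [3.141, -0.003, 1.417]
contact_force: [-2.0, 3.0, -0.4]
width: -0.002
finger_force: 1.5
```

Request:
carry_out --steps '[[[-5,-6,0],0,1],[[-8,-13,0],0,1],[[-10,-18,0],0,1],[[-10,-20,0],0,1],[[-10,-20,0],0,1]]'

```text
clock: 3.6
tcp_pos: [0.5418, 0.3066, 0.1229]
ee_rot: [3.141, -0.001, 1.416]
contact_force: [0.1, 0.2, 0.5]
width: -0.003
finger_force: 0.0
```

Run:
```python
from h import *
np.set_printoptions(precision=4,suppress=True)
s=manip.get_state();print(s["clock"],s["tcp_pos"],s["ee_rot"],s["contact_force"],s["width"])
t=manip.get_image("top");d=manip.get_image("side")
c=lambda im,r,cc,w,h:cv2.resize(im[r:r+h,cc:cc+w],(400,400),interpolation=cv2.INTER_CUBIC)
cv2.imwrite("pics/p2.png",cv2.convertScaleAbs(np.hstack([c(t,220,140,120,120),c(d,130,210,80,80)])[:,:,::-1],alpha=1.4))
```

```text
3.6 [0.5418 0.3066 0.1229] [ 3.1408 -0.0007  1.4159] [0.1448 0.215  0.5279] -0.0034275706797295656
```

View pics/p2.png

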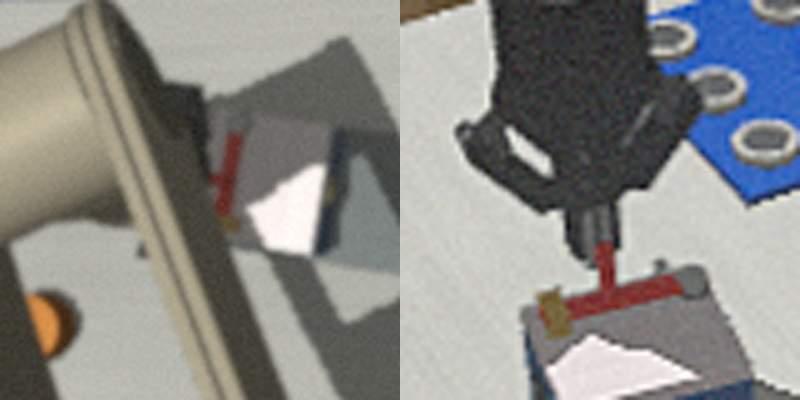

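The bar's end is in the brass catch at (553,308) in the right crop. There is no reaction force yet, so I'll push on until it hits the stop.

Request:
carry_out --steps '[[[0,-1,0],0,1],[[0,-2,0],0,1],[[0,-3,0],0,1],[[-0.5,-4,0],0,1],[[-0.5,-4,0],0,1]]'

```text
clock: 4.12
tcp_pos: [0.5416, 0.3059, 0.1227]
ee_rot: [3.14, -0.005, 1.418]
contact_force: [3.5, 14.2, -3.6]
width: -0.002
finger_force: 7.1
```

It's closed against its stop: a 14 N reaction with no further travel, and the tool is where the fit predicts for a closed latch. Next I back off, lift and go to the block.

Request:
carry_out --steps '[[[1,8,0],0,1],[[3,18,0],0,1],[[3,18,40],0,1],[[3,18,80],0,1],[[3,18,118],0,1]]'

```text
clock: 4.53
tcp_pos: [0.5433, 0.3212, 0.2408]
ee_rot: [-3.14, 0.002, 1.417]
contact_force: [1.2, 0.1, 0.8]
width: -0.002
finger_force: 0.0
```

Request:
carry_out --steps '[[[-2,-38,0],6,0],[[-4,-76,0],12,0],[[-6,-114,0],18,0],[[-8,-152,0],24,0],[[-10,-190,0],30,0]]'

```text
clock: 4.95
tcp_pos: [0.5336, 0.1297, 0.2403]
ee_rot: [-3.141, 0.001, 1.946]
contact_force: [0.5, -0.5, 0.7]
width: 0.709
finger_force: 0.0
```

Request:
carry_out --steps '[[[-2,-40,0],3,0],[[-5,-80,0],3,0],[[-8,-120,0],3,0],[[-11,-160,0],3,0],[[-14,-200,0],3,0]]'

```text
clock: 5.37
tcp_pos: [0.5196, -0.0707, 0.2405]
ee_rot: [-3.141, 0.0, 1.993]
contact_force: [0.6, 1.1, 1.0]
width: 0.998
finger_force: 0.0
```

Request:
carry_out --steps '[[[-2,-40,0],0,0],[[-4,-80,0],0,0],[[-6,-120,0],0,0],[[-8,-160,0],0,0],[[-8,-160,0],0,0]]'

```text
clock: 5.78
tcp_pos: [0.5108, -0.2356, 0.2401]
ee_rot: [-3.139, 0.002, 1.987]
contact_force: [0.8, 0.1, -0.6]
width: 1.002
finger_force: 0.0
```

Run:
```python
from h import *
np.set_printoptions(precision=4,suppress=True)
t=manip.get_image("top");d=manip.get_image("side")
s=manip.get_state();print(s["clock"],s["tcp_pos"],s["ee_rot"],s["contact_force"],s["width"])
c=lambda im,r,cc,w,h:cv2.resize(im[r:r+h,cc:cc+w],(400,300),interpolation=cv2.INTER_CUBIC)
cv2.imwrite("pics/p3.png",cv2.convertScaleAbs(np.vstack([np.hstack([c(t,230,175,140,105),c(t,255,390,100,75)]),np.hstack([c(d,165,215,120,90),c(d,310,300,140,105)])])[:,:,::-1],alpha=1.5))
```

```text
5.8833 [ 0.5115 -0.2305  0.2399] [-3.1406 -0.0007  1.9894] [0.4704 0.7442 0.0482] 1.0022770221514319
```

View pics/p3.png

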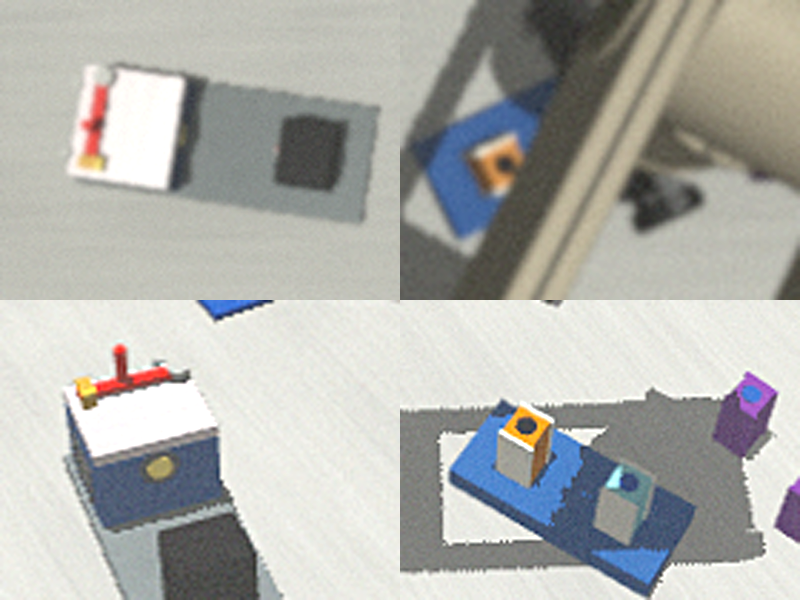

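The latch is in the catch (left crops). The pale block stands undisturbed in the rack with the jaws above it. Next I refine the block position from its dot.

Run:
```python
from fit import *
np.set_printoptions(precision=4,suppress=True)
def hsvdot(fn,r,c,h,w):
    im=cv2.imread(fn)
    hsv=cv2.cvtColor(im[r:r+h,c:c+w],cv2.COLOR_BGR2HSV);return hsv
for n,(cam,o) in dict(t=B(656,110),s=E(680,456)).items(): print(cam,o,at(cam,*o,.065))
im=cv2.imread("pics/top0.png")
# dot vs. amber dot for both, compare with rack-predicted
rk=fit(R,[.49,-.26,.42])[0]
for y,ob in((-40,[B(656,110),E(680,456)]),(40,[B(544,164),E(537,376)])):
    print(y,w(rk,(0,y,65)),[at(c,*o,.065) for c,o in ob])
print(manip.get_state()["tcp_pos"])
```

```text
top [282.125 443.625] [ 0.5116 -0.3024  0.065 ]
side [373.625 379.625] [ 0.5122 -0.3047  0.065 ]
-40 [ 0.5117 -0.3042  0.065 ] [array([ 0.5116, -0.3024,  0.065 ]), array([ 0.5122, -0.3047,  0.065 ])]
40 [ 0.4786 -0.2313  0.065 ] [array([ 0.4787, -0.2295,  0.065 ]), array([ 0.4793, -0.2317,  0.065 ])]
[ 0.5115 -0.2305  0.2399]
```

Request:
carry_out --steps '[[[0,-37,0],0.4,0],[[0,-73,0],0.4,0],[[0,-73,-35],0.4,0],[[0,-73,-70],0.4,0],[[0,-73,-70],0.4,0]]'

```text
clock: 6.3
tcp_pos: [0.5087, -0.2985, 0.1623]
ee_rot: [-3.136, -0.011, 2.0]
contact_force: [-1.2, 1.6, -1.4]
width: 0.996
finger_force: 0.0
```

Request:
carry_out --steps '[[[0,0,-30],0,0],[[0,0,-60],0,0],[[0,0,-90],0,0],[[0,0,-115],0,0],[[0,0,-128],0,0]]'

```text
clock: 6.72
tcp_pos: [0.5111, -0.2995, 0.0401]
ee_rot: [-3.14, -0.004, 2.001]
contact_force: [-0.7, 0.2, -1.0]
width: 1.002
finger_force: 0.0
```

Request:
carry_out --steps '[[[0,0,0],0,0.3],[[0,0,0],0,0.45],[[0,0,0],0,0.5],[[0,0,0],0,0.5],[[0,0,0],0,0.5]]'

```text
clock: 7.13
tcp_pos: [0.5132, -0.3027, 0.0445]
ee_rot: [3.14, 0.003, 2.0]
contact_force: [0.1, 0.7, 0.0]
width: 0.501
finger_force: 0.0
```

Run:
```python
from h import *
np.set_printoptions(precision=4,suppress=True)
d=manip.get_image("side")
s=manip.get_state();print(s["clock"],s["tcp_pos"],s["ee_rot"],s["contact_force"],s["width"])
c=lambda im,r,cc,w,h:cv2.resize(im[r:r+h,cc:cc+w],(800,600),interpolation=cv2.INTER_CUBIC)
cv2.imwrite("pics/p4.png",cv2.convertScaleAbs(c(d,310,310,140,105)[:,:,::-1],alpha=1.8))
```

```text
7.1833 [ 0.5129 -0.3026  0.0441] [3.1402 0.0025 1.9997] [-0.8592 -0.3742 -0.2767] 0.5003198711515184
```

View pics/p4.png

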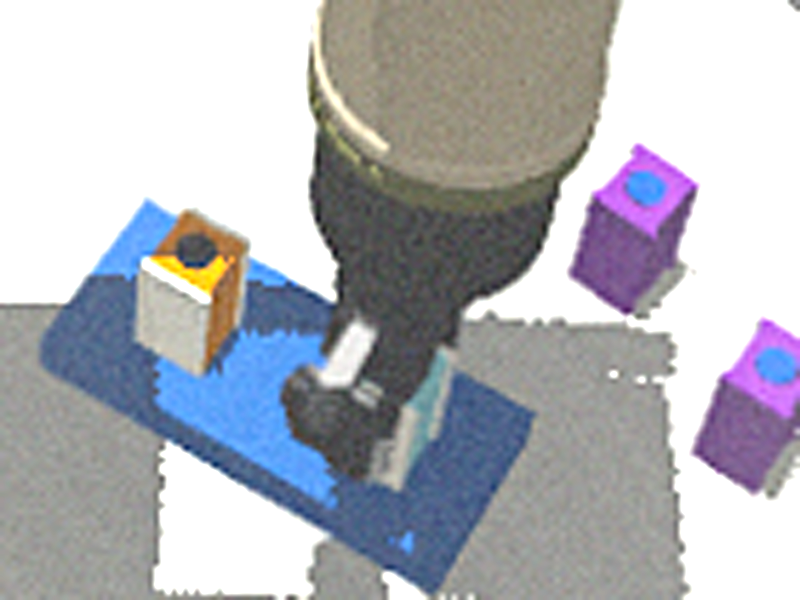

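The jaws straddle the pale block (right edge about (410,470)), with both fingers clear of the rack. Now I nudge to centre and close.

Request:
carry_out --steps '[[[-1,-1,-1],0,0.5],[[-1,-1,-1],0,0.6],[[-1,-1,-1],0,1],[[-1,-1,-1],0,1],[[-1,-1,-1],0,1]]'

```text
clock: 7.6
tcp_pos: [0.511, -0.3032, 0.0417]
ee_rot: [3.141, 0.001, 2.0]
contact_force: [-0.5, -0.1, 3.5]
width: 0.345
finger_force: 59.8
```

Request:
carry_out --steps '[[[0,0,0],0,1],[[0,0,3],0,1],[[0,0,7],0,1],[[0,0,12],0,1],[[0,0,18],0,1]]'

```text
clock: 8.02
tcp_pos: [0.5105, -0.3026, 0.0592]
ee_rot: [-3.141, -0.001, 2.0]
contact_force: [-0.5, 0.8, -1.3]
width: 0.348
finger_force: 59.2
```

Request:
carry_out --steps '[[[0,0,25],0,1],[[0,0,55],0,1],[[0,0,85],0,1],[[0,0,115],0,1],[[0,10,140],0,1]]'

```text
clock: 8.43
tcp_pos: [0.5111, -0.2943, 0.2025]
ee_rot: [3.141, 0.003, 1.999]
contact_force: [1.2, -0.4, -0.7]
width: 0.346
finger_force: 59.3
```

Request:
carry_out --steps '[[[1,35,0],-5,1],[[2,70,0],-10,1],[[3,105,0],-15,1],[[4,140,0],-20,1],[[5,175,0],-25,1]]'

```text
clock: 8.85
tcp_pos: [0.5157, -0.1164, 0.2]
ee_rot: [3.141, 0.0, 1.559]
contact_force: [1.1, 0.2, -0.1]
width: 0.349
finger_force: 59.4
```

Request:
carry_out --steps '[[[2,38,0],-5,1],[[4,76,0],-9,1],[[6,114,0],-9,1],[[8,150,0],-9,1],[[9,182,0],-9,1]]'

```text
clock: 9.27
tcp_pos: [0.5247, 0.0665, 0.2]
ee_rot: [3.141, -0.001, 1.407]
contact_force: [-0.0, 0.9, -0.8]
width: 0.344
finger_force: 59.4
```

Request:
carry_out --steps '[[[1,35,0],0,1],[[2,70,0],0,1],[[2,95,0],0,1],[[2,108,0],0,1],[[2,112,0],0,1]]'

```text
clock: 9.68
tcp_pos: [0.5266, 0.1782, 0.1997]
ee_rot: [3.141, -0.0, 1.409]
contact_force: [-0.2, 0.6, -0.3]
width: 0.343
finger_force: 59.4
```

Run:
```python
from h import *
np.set_printoptions(precision=4,suppress=True)
t=manip.get_image("top");d=manip.get_image("side")
s=manip.get_state();print(s["clock"],s["tcp_pos"],s["ee_rot"],s["contact_force"],s["width"],s["finger_force"])
c=lambda im,r,cc,w,h:cv2.resize(im[r:r+h,cc:cc+w],(400,400),interpolation=cv2.INTER_CUBIC)
cv2.imwrite("pics/p5.png",cv2.convertScaleAbs(np.hstack([c(t,220,200,130,130),c(d,160,220,100,100)])[:,:,::-1],alpha=1.6))
```

```text
9.7833 [0.5268 0.1761 0.1994] [3.1415 0.0005 1.4074] [-0.7814  0.3046 -1.3549] 0.3407650202031421 59.367098808288574
```

View pics/p5.png

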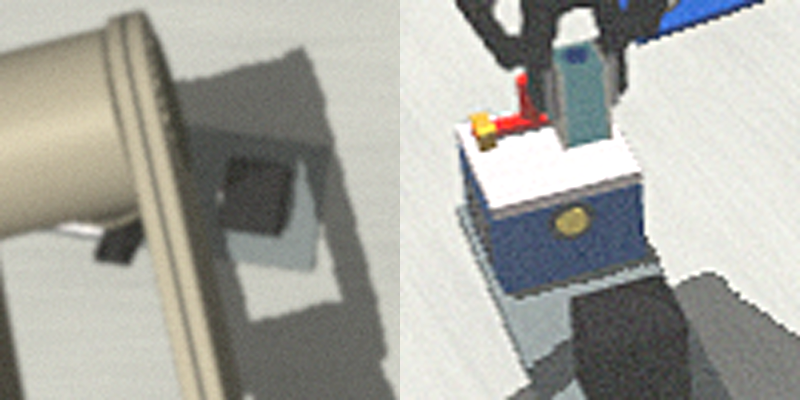

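The block hangs upright between the pads, with its clear face toward the side camera (right crop, (583,90)). I'll descend into the gap.

Request:
carry_out --steps '[[[0,0,-16],0.3,1],[[0,0,-32],0.3,1],[[0,0,-48],0.3,1],[[0,0,-64],0.3,1],[[0,0,-80],0.3,1]]'

```text
clock: 10.2
tcp_pos: [0.5272, 0.174, 0.1187]
ee_rot: [3.141, 0.001, 1.409]
contact_force: [-0.7, -0.1, -1.2]
width: 0.348
finger_force: 59.4
```

Request:
carry_out --steps '[[[0,0,-14],0,1],[[0,0,-28],0,1],[[0,0,-40],0,1],[[0,0,-50],0,1],[[0,0,-53],0,1]]'

```text
clock: 10.62
tcp_pos: [0.526, 0.1748, 0.0644]
ee_rot: [-3.139, 0.001, 1.41]
contact_force: [-0.7, -0.5, -1.6]
width: 0.344
finger_force: 59.4
```

Request:
carry_out --steps '[[[0,0,0],0,1],[[0,0,0],0,1],[[0,0,0],0,1],[[0,0,0],0,1],[[0,0,0],0,1]]'

```text
clock: 11.03
tcp_pos: [0.5274, 0.1763, 0.0671]
ee_rot: [3.14, -0.001, 1.412]
contact_force: [0.3, -0.0, -2.6]
width: 0.344
finger_force: 59.4
```

Run:
```python
from h import *
from fit import w
np.set_printoptions(precision=4,suppress=True)
t=manip.get_image("top");d=manip.get_image("side")
s=manip.get_state();print(s["clock"],s["tcp_pos"],s["ee_rot"],s["contact_force"],s["width"],s["finger_force"])
c=lambda im,r,cc,w,h:cv2.resize(im[r:r+h,cc:cc+w],(800,600),interpolation=cv2.INTER_CUBIC)
cv2.imwrite("pics/p6.png",cv2.convertScaleAbs(c(d,168,220,104,78)[:,:,::-1],alpha=1.6))
cv2.imwrite("pics/side6.png",d[:,:,::-1])
# expected crop pixel positions of block corners if perfect
g=[.5266,.1756,-.1574]
for l in [(x,y,62+z) for y in(-12,) for x in(-15,15) for z in(-27.5,27.5)]+[(0,45,62),(-50,45,88),(50,45,88),(-30,-45,85),(30,-45,85)]:
    p=proj("side",w(g,l));print(l,((p[1]-220+.5)*800/104).round(),((p[0]-168+.5)*600/78).round())
```

```text
11.1333 [0.5272 0.1763 0.0668] [ 3.1408 -0.0003  1.4117] [-0.482  -0.7566 -1.3003] 0.34502314023220443 59.36752259731293
(-15, -12, 34.5) 347.0 545.0
(-15, -12, 89.5) 335.0 420.0
(15, -12, 34.5) 433.0 521.0
(15, -12, 89.5) 425.0 396.0
(0, 45, 62) 330.0 364.0
(-50, 45, 88) 178.0 342.0
(50, 45, 88) 468.0 267.0
(-30, -45, 85) 324.0 509.0
(30, -45, 85) 505.0 460.0
```

View pics/p6.png

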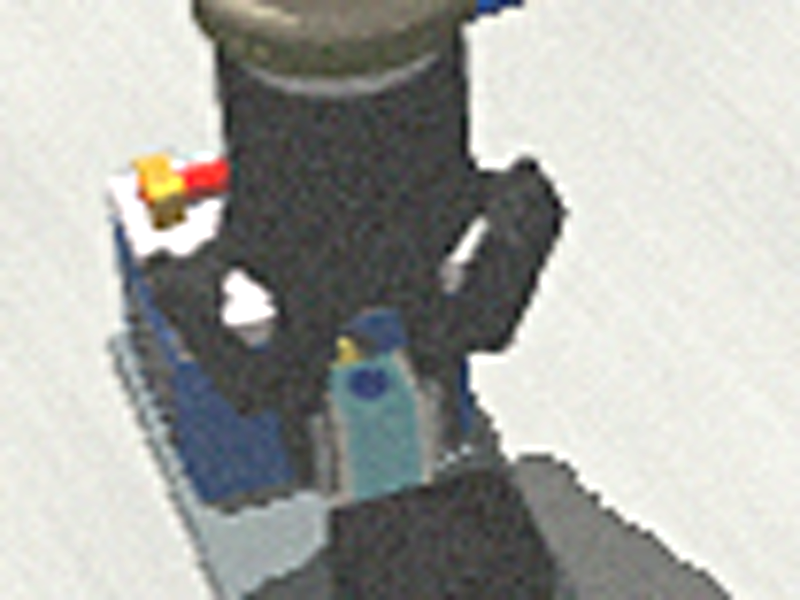

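The block is in the gap, not touching anything. I'll compare its dot and the lens numerically with the model for a fine correction.

Run:
```python
from h import *
from fit import w
np.set_printoptions(precision=2,suppress=True)
g=[.5266,.1756,-.1574]
s0=cv2.imread("pics/side0.png");s6=cv2.imread("pics/side6.png");t0=cv2.imread("pics/top0.png")
def cen(im,r,c,h,ww,f):
    a=im[r:r+h,c:c+ww].astype(int);m=f(a[...,0],a[...,1],a[...,2]);v=np.argwhere(m);return v.mean(0)+[r,c],len(v)
# lens yellow in side0 near proj
p=proj("side",w(g,(0,45,62)));print("lens pred",p,"meas",cen(s0,int(p[0])-7,int(p[1])-7,15,15,lambda b,G,r:(r>b+15)&(G>b+5)))
# dot in side0 of block in rack & in side6: relative to robot-known TCP
rk=[0.4952,-0.2677,0.4258]
blue=lambda b,G,r:(b>1.8*G)
for nm,im,P in(("rackdot",s0,(.5118,-.3037,.065)),("helddot",s6,w(g,(0,0,89.5)))):
    p=proj("side",P);print(nm,p,cen(im,int(p[0])-6,int(p[1])-6,13,13,lambda b,G,r:(b>G+25)&(b>2.0*r)&(G<110)))
    a=im[int(p[0])-6:int(p[0])+7,int(p[1])-6:int(p[1])+7]; 
# overlay
def over(cam,im,r,c,s,segs):
    o=cv2.resize(im[r:r+75,c:c+100],(400,300),interpolation=cv2.INTER_CUBIC);o=cv2.convertScaleAbs(o,alpha=1.5)
    for a,b in segs:
        q=[tuple(int(x) for x in ((proj(cam,w(g,l))-[r,c]+.5)*4)[::-1]) for l in(a,b)];cv2.line(o,*q,(0,255,0),1)
    return o
def rect(x,y0,y1,z): k=[(-x,y0,z),(x,y0,z),(x,y1,z),(-x,y1,z)];return list(zip(k,k[1:]+k[:1]))
G=rect(50,45,135,88)+rect(30,-95,-45,85)+rect(55,-125,145,12)
Bk=rect(15,-13.5,13.5,89.5)+rect(15,-13.5,13.5,34.5)+[((-15,-13.5,89.5),(-15,-13.5,34.5)),((15,-13.5,89.5),(15,-13.5,34.5))]
m=np.vstack([np.hstack([over("side",s0,180,225,4,G),over("side",s6,190,225,4,Bk+rect(30,-95,-45,85))]),np.hstack([over("top",t0,245,195,4,G),over("top",t0,245,220,4,G)])])
cv2.imwrite("pics/ov.png",m)
```

```text
lens pred [214.77 262.4 ] meas (array([215.07, 262.71]), 42)
rackdot [373.32 379.13] (array([372.23, 378.02]), 43)
helddot [217.55 267.35] (array([217.33, 267.  ]), 3)
```

View pics/ov.png

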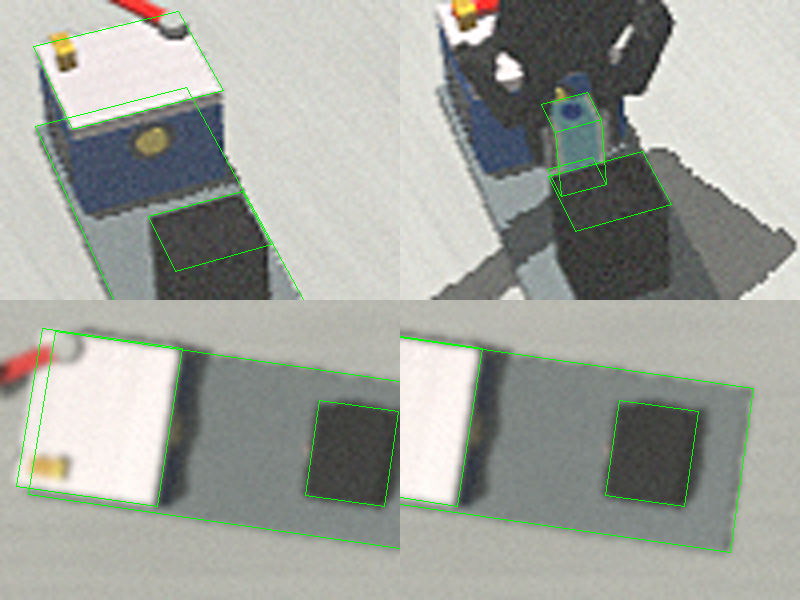

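The model overlay matches the gauge to within about 1 px. The held block's dot is at (217.1, 267.5), against a predicted (217.6, 267.4), roughly 1 mm off. I'll make one tiny trim, let it settle, and hand in.

Request:
carry_out --steps '[[[-0.5,0,-0.7],0,1],[[-0.5,0,-0.7],0.1,1],[[-0.5,0,-0.7],0.1,1],[[-0.5,0,-0.7],0.1,1],[[-0.5,0,-0.7],0.1,1]]'

```text
clock: 11.55
tcp_pos: [0.5264, 0.1761, 0.0656]
ee_rot: [-3.142, 0.0, 1.413]
contact_force: [0.4, 0.4, -1.0]
width: 0.341
finger_force: 59.4
```

Run:
```python
from h import *
s=manip.get_state();print(s["clock"],s["tcp_pos"],s["ee_rot"],s["finger_force"],s["contact_force"])
print(manip.close_job())
```

```text
11.55 [0.52635571 0.17612162 0.06558068] [-3.14155878e+00  9.66512302e-06  1.41324394e+00] 59.36587035655975 [ 0.4235881   0.42169203 -1.0319587 ]
the job is handed in; nothing more can be done
None
```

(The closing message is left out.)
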